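# Empty the counted sample boxes with the pedal tray tipper

### The arm

A 6-joint arm with a two-finger parallel gripper is mounted at the origin on the work surface. World frame = base frame: x ahead of the robot, y to its left, z up, the work surface at z = 0. Lengths are in m, angles in rad, forces in N, time in s.
With the tool pointing down it reaches from about 0.3 to 0.75 m from the base axis. Payload 8.5 kg.
Tool frame: the origin (TCP) lies at the very end of the fingers, on their centre line; the grasp point (between the pads) lies 19 mm behind it; z points along the fingers, y is the line along which they close (so a half turn about z gives the same grasp; the last joint's range is limited). The gripper opens to 85 mm and grips with 20 to 120 N. Pads are 22 mm wide; open, the fingers measure 114 mm over their backs; the gripper's body (76 mm by 85 mm) begins 54 mm behind the grasp point. The pads swing forward as they close: fully open they stand 13 mm farther back than shut.
Start: joints at [-1.399, 0.381, 1.297, -0, 1.464, -0.215], TCP at [0.207, -0.509, 0.231] pointing down, gripper open.
Joint ranges: [-3.11, 3.11], [-0.89, 2.33], [0.22, 2.48], [-1.42, 4.56], [0.17, 2.85], [-2.88, 2.88]. Speed limits (rad/s): [2.39, 2.39, 3.14, 3.14, 3.14, 3.14].

### API

Orientations are given as a 3x3 rotation matrix whose columns are the frame's x, y, z axes.
In Python, from rig import status, viewer, close_job, nets gives the robot as it stands.
- The arm moves only by the shell command python3 -m handwheel 'ROWS' [OPENING] [FORCE]. ROWS is text: rows parted by semicolons, each of 6 numbers parted by spaces: the shift along the tool's x, y, z in mm, then the turn, a rotation vector about the tool's x, y, z in rad. In form: dx dy dz ax ay az; .... A call has 1 to 8 rows; each row is the pose to reach, as a shift and turn from the pose commanded when the call began, along the tool's axes at that moment; what a row does not reach only later rows make up. A row lasts 1/12 s, in which the tool goes at most 41.7 mm and 7.16 degrees, less where a joint would pass 70% of its speed; a pose out of reach is approached as far as the arm can. A call with a gripper value outside its range is refused whole. OPENING is the finger opening in mm, from 0 to 85.4, set as the call begins (- or left out, the last holds). The fingers move at their own pace and stop on an object; FORCE is the grip in N (left out, the last holds). Time passes only in rows, so rows that repeat a pose let the fingers close. It gives the time, the measured TCP pose, the force, the opening and the grip force at its end, in the units of the state.
- status.read_state(): the state, without advancing time (a new reading comes with each control period).
- viewer.snapshot(name): name is "scene" or "top"; returns the picture (400x640x3 uint8, blue, green, red); there is no depth.
- viewer.calibration(name): a dict with "mtx" (3x3 intrinsics, pixels), "rvec" (rotation vector, rad) and "tvec" (3), from world to camera coordinates, as OpenCV has them. Camera axes: x right, y down, z forward; pixel columns grow to the right and rows downward; lengths in m; the calibration is good to about 2 mm. A picture is of the moment at which its call begins. calibration takes no time and is no camera call.
- close_job(): hands the job in; it is judged then, once.
Trained networks look in the newest picture that a camera, given by its name, has taken for a name from the list of things; names that differ only in an ending like _2 or _b are one class to them, and where a whole thing is asked for, a point or a joint stands for the part that bears it (a point fixed in the world has none). Each returns a list of dicts, best first, with "score" (0 to 1); they miss things now and then, are a little off and sometimes report something else, mostly with a low value. They report only what shows in the picture. A call takes as long as a camera call. They do not tell look-alikes from the thing itself.
- nets.search_frame(camera, thing): "position" ([x, y, z] in m, in world coordinates, good to about 4 mm: the middle of the surface that is visible of it).
- nets.tip_of(camera, thing): "position" ([x, y, z] in m, in world coordinates, good to about 4 mm: a listed point, or the origin of a listed thing).
The state is a dict: "time_s": time; "joint_positions": joint angles; "qvel": joint speeds; "effort": joint torques, N m; "position": TCP position; "ee_rot": TCP orientation; "wrist_force": force on the tool from outside, world axes, zero at the start; "ft_torque": the same for the moment, N m; "finger_gap": opening from 0.0 (shut) to 1.0 (fully open); "grasp_force": force on a finger pad.
Only numpy, scipy, OpenCV 4.12 (cv2) and the standard library are available. Lean on these libraries where they do the work, as an engineer would, in place of code of your own. Each camera call takes 0.05 s, during which the arm holds its last target. There are 200 camera calls.

### The job

Bring the red discard tub under the open lip of the tipper's tray, then press the tipper's pedal fully down to its stop and hold it there a moment so that all three sample boxes slide off the tray into the tub. Let the pedal come back up and leave the tub standing upright on the bench with all three boxes in it. Do not touch the tray or the boxes with the robot, and leave the tally counter and the white bottle where they are.

Things in the scene. Friction and masses are not known exactly. Their poses are not given: they have to be found in the camera images.
- tipper: Tray tipper, fixed: white housing on a dark base plate. Origin on the bench under the tray; the pedal sticks out to its -y, the tray's open lip to its +y. Base plate 110 mm in x, y -240 to +60, 8 high; housing 120 in x, y -95 to +40, 100 high. Two side arms carry the tray hinge out to y +110 at heights of 73 to 120 mm: a 60 mm tub passes under them. The tub belongs at drop.
- pedal (a joint): Spring pedal, aluminium plate 85 wide, 140 mm long, black and yellow tread, hinged at tipper (0, -100, 30) mm about the tipper's x, pointing to its -y. 0 = up, sloping up 0.38 rad to its free end; grows when pressed; 0.38 = down on its stop, level. A linkage tips the tray 2.24 rad per rad, to 0.85 rad at the stop. Needs 5 to 14 N at the tread. On release the spring lifts it back to 0.
- pedal_pad (a point): Middle of the pedal's tread, on its top surface, 105 mm from the hinge: the place to press. Moves with the pedal: in the tipper's frame about (0, -200, 76) mm with the pedal up and (0, -205, 38) mm at the stop.
- tray: Steel tray, 140 mm wide, 190 mm long, walls 32 mm high on three sides, open at the lip (the tipper's +y end). Level at rest, its floor 120 mm above the bench. Origin on its hinge at tipper (0, 100, 107) mm, axes as the tipper's when level. When it tips, the -y end goes up and the boxes slide off over the lip, which stays near tipper y = +110 mm, 110 mm up.
- drop (a point): Point on the bench before the lip, at tipper (0, 170, 0) mm, axes as the tipper's. With the tub's origin here and its axes roughly along the tipper's (grip plate on the side away from the tipper) it catches the boxes, the lip overhanging its near wall. Good to about 20 mm either way.
- tub: Red open tub, 200 mm (x) by 180 mm (y), 60 mm high, walls and floor 5 mm, 0.2 to 0.5 kg, loose on the bench. Origin at the centre of its underside. On its +y wall stands a solid grip plate, 70 mm wide in x, 14 mm thick in y, centred at y = +88 mm, up to 100 mm above the bench (40 mm above the rim). Push the tub, or pinch the grip plate and slide it.
- box_yellow: Closed sample box, white with a yellow lid, 38 mm (x) by 60 mm (y) by 24 mm high, about 40 g, lying loose in the tray. Origin at the centre of its underside.
- box_blue: Closed sample box, white with a blue lid, 38 mm (x) by 60 mm (y) by 24 mm high, about 40 g, lying loose in the tray. Origin at the centre of its underside.
- box_green: Closed sample box, white with a green lid, 38 mm (x) by 60 mm (y) by 24 mm high, about 40 g, lying loose in the tray. Origin at the centre of its underside.
- counter: Bystander: grey tally counter with coloured keys, 70 by 150 by 47 mm high. Origin under its centre.
- wash_bottle: Bystander: white bottle with red cap, 64 mm across, 150 mm high. Origin under its centre.
There are look-alikes about, which are no part of the job. Leave any black or grey look-alike of the box_yellow alone. What is shaped like the box_blue but pink is not meant.

How it is judged:
By the outcome, as a careful person would: the job done as asked, in the order asked, and still so for the second after the job is handed in, with the robot touching nothing.
It also fails if it takes over 64 s, if anything falls off the work surface, if the arm or the gripper's body presses on something with over 40 N, if the wrist force passes 120 N, or if a joint passes its speed limit or range.

## Working session

There is one attempt and no reset: what is moved stays moved. The work goes in short steps, Python scripts to look and compute and a shell command to move; the robot and the scene stay as the last step left them, time stands still between calls to the robot, and variables do not carry over. Pictures are saved under pics/ and viewed, at most 10 in all, crops included, and the job is handed in when it is done.

```bash
mkdir -p pics; python3 - <<'E'
from rig import status, viewer, nets
import cv2
for c in ("scene","top"):
    cv2.imwrite(f"pics/{c}0.png",viewer.snapshot(c))
    for t in ("tipper","pedal_pad","drop","tub","tray","counter","wash_bottle","box_yellow","box_blue","box_green"):
        print(c,t,[(round(d["score"],2),[round(float(v),3) for v in d["position"]]) for d in nets.tip_of(c,t)[:3]])
s=status.read_state();print(s)
E
```

```text
scene tipper [(0.57, [0.511, -0.005, 0.004]), (0.27, [0.474, 0.084, 0.107])]
scene pedal_pad [(0.84, [0.578, -0.19, 0.075]), (0.73, [0.512, -0.003, -0.001])]
scene drop []
scene tub [(0.73, [0.552, 0.324, 0.001]), (0.26, [0.578, -0.193, 0.074])]
scene tray [(0.89, [0.476, 0.09, 0.107]), (0.16, [0.509, -0.007, 0.003])]
scene counter [(0.8, [0.251, -0.294, 0.0])]
scene wash_bottle [(0.9, [0.786, -0.07, -0.002])]
scene box_yellow [(0.86, [0.498, -0.037, 0.118]), (0.7, [0.695, 0.119, 0.001]), (0.68, [0.557, -0.319, -0.0])]
scene box_blue [(0.81, [0.556, -0.027, 0.122]), (0.67, [0.718, -0.189, -0.001])]
scene box_green [(0.75, [0.493, 0.029, 0.123])]
top tipper [(0.9, [0.505, -0.007, -0.001])]
top pedal_pad []
top drop []
top tub [(0.68, [0.557, 0.322, -0.001])]
top tray [(0.9, [0.476, 0.088, 0.102])]
top counter [(0.84, [0.253, -0.297, 0.003])]
top wash_bottle [(0.75, [0.786, -0.068, 0.002])]
top box_yellow [(0.96, [0.503, -0.042, 0.122]), (0.89, [0.556, -0.32, -0.001]), (0.87, [0.694, 0.115, 0.004])]
top box_blue [(0.96, [0.552, -0.029, 0.119]), (0.79, [0.72, -0.187, 0.002])]
top box_green [(0.73, [0.492, 0.024, 0.122])]
{'time_s': 1.1, 'joint_positions': array([-1.39930625e+00,  3.80572710e-01,  1.29741116e+00, -1.11018701e-05,
        1.46356313e+00, -2.15330867e-01]), 'qvel': array([ 0.00057483,  0.00058757,  0.00025108,  0.0023087 ,  0.00071133,
       -0.00099203]), 'effort': array([-1.20979992e-03, -4.48335207e+01, -2.31470579e+01, -2.16444014e-04,
        5.29872977e-04, -6.43434618e-06]), 'position': array([ 0.20746198, -0.50935419,  0.23133329]), 'ee_rot': array([[ 9.26112575e-01,  3.77247265e-01, -3.08520638e-06],
       [ 3.77247264e-01, -9.26112574e-01, -4.68685282e-05],
       [-2.05382725e-05,  4.22416477e-05, -9.99999999e-01]]), 'wrist_force': array([ 0.20213091,  0.21717213, -0.27611126]), 'ft_torque': array([-0.01701007,  0.00021774,  0.01127079]), 'grasp_force': 0.0, 'finger_gap': 1.0045694402341525}
```

View pics/scene0.png

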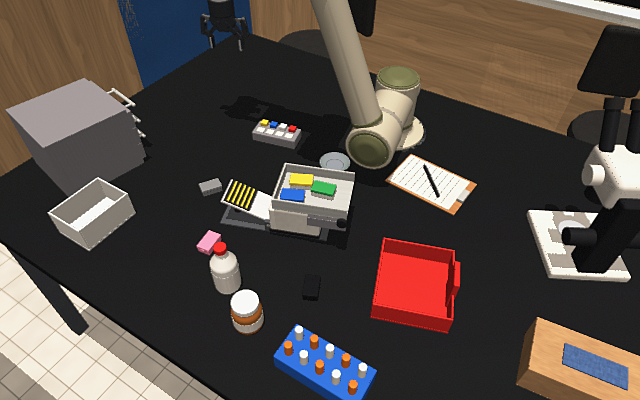

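View pics/top0.png

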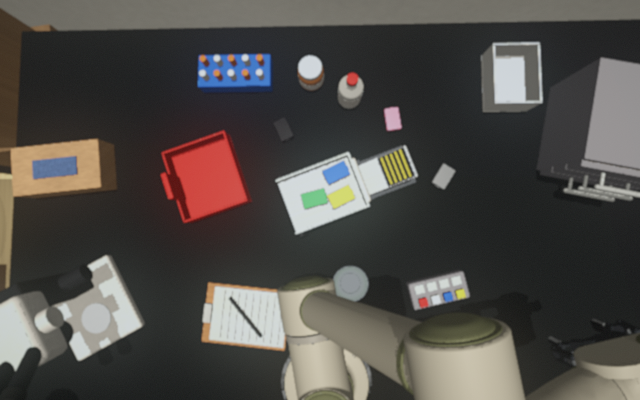

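The scene shows the tub (scene ~(415,285), top ~(205,178)) with its plate on the side away from the tipper, and the tipper with its tray at (322,195) in top and its pedal at (390,170). The black, grey and pink boxes on the bench are look-alikes. Next I'll zoom in for yaw.

```bash
cat > h.py <<'E'
import numpy as np, cv2
from rig import status, viewer
def back(cam,uv,z):
    c=viewer.calibration(cam);R=cv2.Rodrigues(np.array(c["rvec"],float))[0];t=np.array(c["tvec"],float).ravel()
    uv=np.array(uv,float).reshape(-1,2);r=np.c_[uv,np.ones(len(uv))]@np.linalg.inv(np.array(c["mtx"])).T@R
    o=-R.T@t
    return o+r*((z-o[2])/r[:,2])[:,None]
def proj(cam,P):
    c=viewer.calibration(cam)
    return cv2.projectPoints(np.array(P,float),np.array(c["rvec"],float),np.array(c["tvec"],float),np.array(c["mtx"],float),None)[0].reshape(-1,2)
def frame(o,yaw,P):
    c,s=np.cos(yaw),np.sin(yaw);P=np.array(P,float)
    return np.array(o)+P@np.array([[c,s,0],[-s,c,0],[0,0,1]])
def go(target,yaw_y):
    "tool pointing down with its y along world angle yaw_y (mod pi): row from the present pose"
    from scipy.spatial.transform import Rotation as Ro
    s=status.read_state();R=s["ee_rot"];p=s["position"];best=None
    for a in (yaw_y,yaw_y+np.pi):
        y=np.array([np.cos(a),np.sin(a),0]);z=np.array([0,0,-1.]);T=np.c_[np.cross(y,z),y,z]
        rv=Ro.from_matrix(R.T@T).as_rotvec()
        print("row",np.round((R.T@(np.array(target)-p))*1000,1),np.round(rv,3))
    print("t",s["time_s"],"p",p.round(4),"F",s["wrist_force"].round(1),"gap",s["finger_gap"],"grip",s["grasp_force"],"q",s["joint_positions"].round(2))
E
python3 - <<'E'
from h import *
# red mask in both views: fit tub pose by silhouette overlap of its hull (body + plate)
from scipy.optimize import minimize
imgs={c:cv2.imread(f"pics/{c}0.png") for c in("scene","top")}
M={}
for c,im in imgs.items():
    h=cv2.cvtColor(im,cv2.COLOR_BGR2HSV);m=(((h[...,0]<6)|(h[...,0]>174))&(h[...,1]>150)&(h[...,2]>50)).astype(np.uint8)
    n,l,st,_=cv2.connectedComponentsWithStats(m);k=1+st[1:,4].argmax();M[c]=(l==k).astype(np.uint8);print(c,st[k])
def box(x0,x1,y0,y1,z0,z1):return [[x,y,z] for x in(x0,x1) for y in(y0,y1) for z in(z0,z1)]
parts=[box(-.1,.1,-.09,.09,0,.06),box(-.035,.035,.081,.095,0,.1)]
def cost(v):
    e=0
    for c in M:
        r=np.zeros((400,640),np.uint8)
        for b in parts:
            q=cv2.convexHull(np.round(proj(c,frame([v[0],v[1],0],v[2],b))*16).astype(np.int32));cv2.fillConvexPoly(r,q,1,shift=4)
        e+=(r!=M[c]).sum()
    return e
best=min((minimize(cost,[.555,.323,a],method="Nelder-Mead",options=dict(initial_simplex=np.array([[.555,.323,a],[.57,.323,a],[.555,.338,a],[.555,.323,a+.15]]))) for a in(.1,.3,.5)),key=lambda r:r.fun)
print("tub",best.x,best.fun)
v=best.x
print("plate",frame([v[0],v[1],0],v[2],[[0,.088,0]]))
out=[]
to=[.509,-.005,0];ty=.35
for c in imgs:
    im=imgs[c].copy()
    for o,y,b in((to,ty,box(-.07,.07,-.09,.1,.12,.152)),(to,ty,[[0,-.2,.076],[0,.17,0],[-.1,.08,0],[.1,.08,0],[-.1,.26,0],[.1,.26,0],[-.055,-.24,0.008],[.055,-.24,0.008]]),([v[0],v[1],0],v[2],box(-.1,.1,-.09,.09,0,.06))):
        for p in proj(c,frame(o,y,b)):cv2.circle(im,tuple(int(round(a*4)) for a in p),5,(255,0,255),-1,shift=2) if 0 else cv2.circle(im,tuple(np.round(p).astype(int)),1,(255,0,255),-1)
    x0,y0=(210,140) if c=="scene" else (150,120)
    out.append(cv2.resize(im[y0:y0+200,x0:x0+270],None,fx=2.9,fy=2.9)[:, :783])
for c,o in zip(imgs,out):cv2.imwrite(f"pics/fit_{c}.png",o)
print("clipboard corner",back("top",[[210,283],[288,290]],0.0))
E
```

```text
scene [ 370  237   91   97 6738]
top [ 160  130   91   93 5726]
tub [0.55616353 0.32601222 0.33651852] 192.0
plate [[0.52710567 0.4090763  0.        ]]
clipboard corner [[0.26326703 0.3210888  0.        ]
 [0.2451188  0.10304486 0.        ]]
```

View pics/fit_top.png

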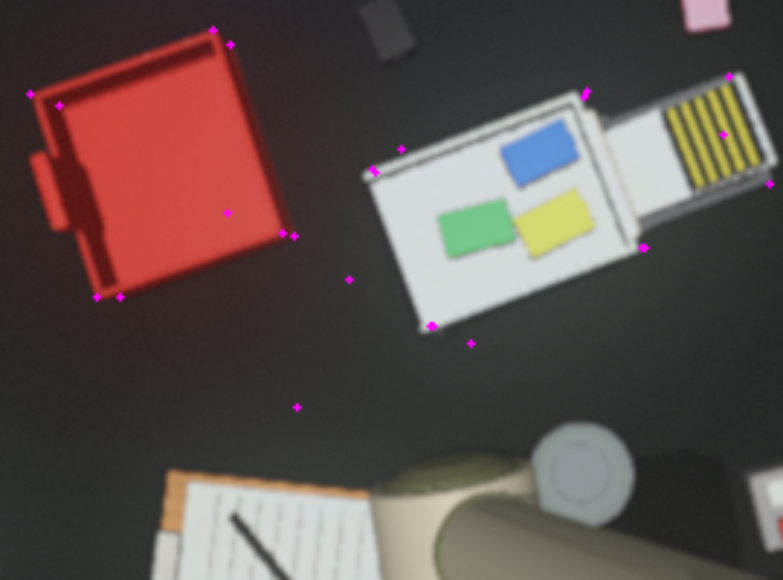

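View pics/fit_scene.png

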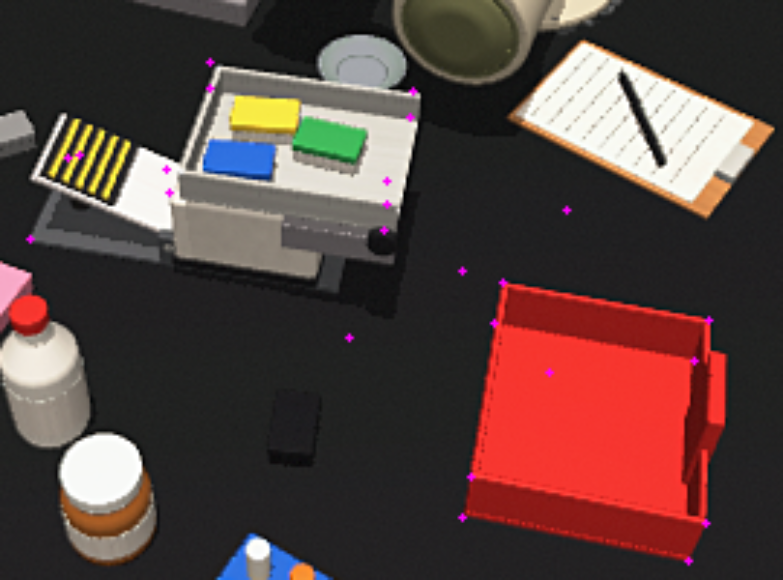

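The fit overlays both views well. The tub is at (0.556, 0.326) with yaw 0.337. The tipper is near (0.511, -0.004) with yaw 0.35, so the drop point is about (0.453, 0.156).

```bash
python3 - <<'E'
from h import *
go([.527,.409,.24],.337+np.pi/2)
E
```

```text
row [ 642.4 -730.    -8.7] [-0.     0.    -3.092]
row [ 642.4 -730.    -8.7] [0.   0.   0.05]
t 1.1 p [ 0.2075 -0.5094  0.2313] F [ 0.2  0.2 -0.3] gap 1.0045694402341525 grip 0.0 q [-1.4   0.38  1.3  -0.    1.46 -0.22]
```

```bash
python3 -m handwheel '0 0 -20 0 0 0; 30 -35 -25 0 0 0; 60 -70 -30 0 0 0; 90 -103 -30 0 0 0; 115 -131 -30 0 0 0; 140 -159 -30 0 0 0; 165 -187 -30 0 0 0; 190 -215 -30 0 0 0' 85 && python3 -m handwheel '25 -28 0 0 0 0; 50 -57 0 0 0 0; 75 -85 0 0 0 0; 100 -114 0 0 0 0; 125 -142 0 0 0 0; 150 -170 0 0 0 0; 175 -199 0 0 0 0; 200 -227 0 0 0 0' && python3 -m handwheel '25 -28 0 0 0 0; 50 -57 0 0 0 0; 75 -85 0 0 0 0; 100 -114 0 0 0 0; 125 -142 0 0 0 0; 150 -170 0 0 0 0; 175 -199 0 0 0.03 0; 200 -227 0 0 0 0.05'; python3 - <<'E'
from h import *
go([.527,.409,.056],.337+np.pi/2)
E
```

```text
time_s: 1.77
position: [0.3024, -0.2363, 0.2615]
ee_rot: [[0.926, 0.377, 0.0], [0.377, -0.926, -0.0], [0.0, 0.0, -1.0]]
wrist_force: [1.0, -1.0, 0.1]
finger_gap: 0.992
grasp_force: 0.0
time_s: 2.43
position: [0.402, 0.0492, 0.2616]
ee_rot: [[0.926, 0.377, 0.001], [0.377, -0.926, -0.0], [0.001, 0.0, -1.0]]
wrist_force: [1.4, -1.0, 0.5]
finger_gap: 0.995
grasp_force: 0.0
time_s: 3.1
position: [0.5009, 0.3348, 0.2618]
ee_rot: [[0.944, 0.331, 0.002], [0.331, -0.944, 0.001], [0.002, -0.0, -1.0]]
wrist_force: [0.3, -1.3, 1.3]
finger_gap: 0.995
grasp_force: 0.0
row [ 48.8 -61.3 205.9] [ 3.000e-03 -0.000e+00 -3.141e+00]
row [ 48.8 -61.3 205.9] [-0.    -0.002  0.001]
t 3.1 p [0.5009 0.3348 0.2618] F [ 0.3 -1.3  1.3] gap 0.9950145403061834 grip 0.0 q [0.39 0.46 1.09 0.   1.6  1.63]
```

```bash
python3 -m handwheel '25 -31 20 0 0 0; 49 -61 50 0 0 0; 49 -61 90 0 0 0; 49 -61 125 0 0 0; 49 -61 160 0 0 0; 49 -61 190 0 0 0; 49 -61 205 0 0 0; 49 -61 205 0 0 0'; python3 - <<'E'
from h import *
go([.527,.409,.056],.337+np.pi/2)
E
python3 -m handwheel '0 0 0 0 0 0; 0 0 0 0 0 0; 0 0 0 0 0 0; 0 0 0 0 0 0; 0 0 0 0 0 0; 0 0 0 0 0 0; 0 0 0 0 0 0; 0 0 0 0 0 0' 0 40;python3 -m handwheel '0 0 0 0 0 0; 0 0 0 0 0 0; 0 0 0 0 0 0' ; python3 - <<'E'
from h import *
go([.423,.239,.056],.345+np.pi/2)
E
```

```text
time_s: 3.77
position: [0.5259, 0.4056, 0.0521]
ee_rot: [[0.944, 0.33, -0.007], [0.33, -0.944, -0.003], [-0.007, 0.001, -1.0]]
wrist_force: [-0.2, 0.0, 0.1]
finger_gap: 0.995
grasp_force: 0.0
row [ 2.1 -2.8 -3.9] [ 1.200e-02 -2.000e-03  3.141e+00]
row [ 2.1 -2.8 -3.9] [ 0.001  0.007 -0.   ]
t 3.7667 p [0.5259 0.4056 0.0521] F [-0.2  0.   0.1] gap 0.9945576453048909 grip 0.0 q [ 0.48  0.74  1.18 -0.    1.23  1.71]
time_s: 4.43
position: [0.5278, 0.4068, 0.0572]
ee_rot: [[0.944, 0.33, 0.001], [0.33, -0.944, 0.001], [0.001, -0.0, -1.0]]
wrist_force: [-1.1, -0.3, 5.5]
finger_gap: 0.157
grasp_force: 40.4
time_s: 4.68
position: [0.5278, 0.4069, 0.0572]
ee_rot: [[0.944, 0.33, 0.001], [0.33, -0.944, 0.001], [0.001, -0.0, -1.0]]
wrist_force: [-1.2, 0.0, 5.5]
finger_gap: 0.166
grasp_force: 40.4
row [-154.4  123.8    1. ] [-2.000e-03  1.000e-03  3.133e+00]
row [-154.4  123.8    1. ] [-0.    -0.001 -0.008]
t 4.6833 p [0.5278 0.4069 0.0572] F [-1.2  0.   5.5] gap 0.16594695217610883 grip 40.44917643070221 q [0.48 0.73 1.18 0.   1.23 1.71]
```

```bash
python3 -m handwheel '-5 4 -1 0 0 0; -15 12 -1 0 0 0; -27 22 -1 0 0 0; -39 31 -1 0 0 0; -51 41 -1 0 0 0; -63 51 -1 0 0 0; -73 59 -1 0 0 0; -80 64 -1 0 0 0' && python3 -m handwheel '-8 6 0 0 0 0; -20 16 0 0 0 0; -32 26 0 0 0 0; -44 36 0 0 0 0; -55 45 0 0 0 0; -66 53 0 0 0 0; -74 60 1 0 0 0; -74 60 1 0 0 0'; python3 - <<'E'
from h import *
from rig import nets
im=viewer.snapshot("top");cv2.imwrite("pics/t2.png",im);im2=viewer.snapshot("scene")
cv2.imwrite("pics/s2.png",cv2.resize(im2[130:330,200:470],None,fx=2.9,fy=2.9))
for c in("top","scene"):
  for t in("tub","tipper","pedal_pad","tray"):print(c,t,[(round(d["score"],2),np.round(d["position"],3)) for d in nets.tip_of(c,t)[:1]])
go([.423,.239,.056],.345+np.pi/2)
E
```

```text
time_s: 5.35
position: [0.4725, 0.3185, 0.0572]
ee_rot: [[0.944, 0.33, -0.0], [0.33, -0.944, -0.0], [-0.0, 0.0, -1.0]]
wrist_force: [2.7, 1.4, -3.0]
finger_gap: 0.157
grasp_force: 39.3
time_s: 6.02
position: [0.423, 0.2375, 0.0572]
ee_rot: [[0.944, 0.33, 0.001], [0.33, -0.944, -0.0], [0.001, 0.001, -1.0]]
wrist_force: [-2.7, -4.6, 10.3]
finger_gap: 0.162
grasp_force: 41.1
top tub [(0.86, array([0.452, 0.157, 0.   ]))]
top tipper [(0.97, array([ 0.506, -0.005,  0.   ]))]
top pedal_pad [(0.64, array([ 0.581, -0.196,  0.078]))]
top tray [(0.8, array([0.478, 0.091, 0.108]))]
scene tub [(0.74, array([ 0.449,  0.157, -0.002]))]
scene tipper [(0.95, array([ 0.508, -0.008,  0.002]))]
scene pedal_pad [(0.77, array([ 0.579, -0.192,  0.075]))]
scene tray [(0.9, array([0.473, 0.09 , 0.109]))]
row [ 0.4 -1.2  1.2] [ 0.000e+00 -2.000e-03  3.134e+00]
row [ 0.4 -1.2  1.2] [ 0.002  0.    -0.008]
t 6.5167 p [0.423  0.2378 0.0572] F [-3.8 -5.6 12.4] gap 0.1594455008424324 grip 41.350688338279724 q [ 0.27  0.48  1.72 -0.    0.94  1.5 ]
```

View pics/s2.png

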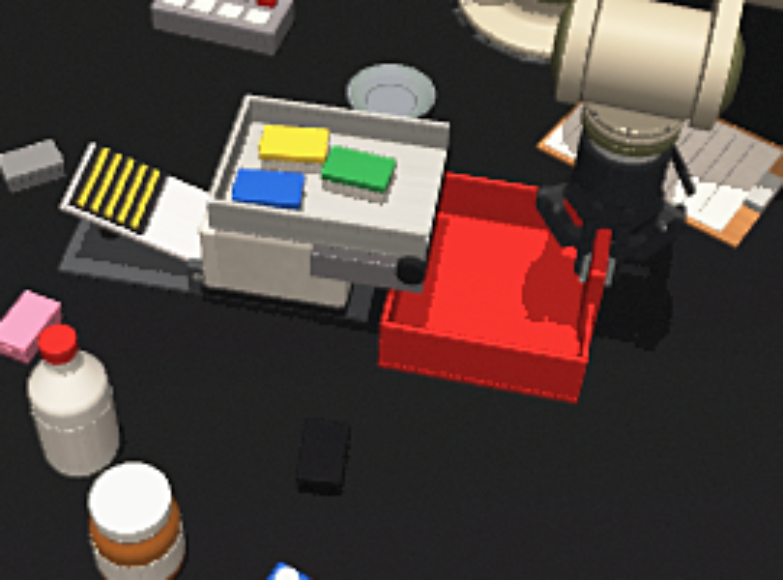

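The tub stands at drop within a few mm, and the lip overhangs its near wall. I'll release, retreat upward, close the fingers and go over the pedal.

```bash
python3 -m handwheel '0 0 0 0 0 0; 0 0 0 0 0 0; 0 0 0 0 0 0; 0 0 0 0 0 0; 0 0 -5 0 0 0; 0 0 -20 0 0 0; 0 0 -40 0 0 0; 0 0 -65 0 0 0' 85 && python3 -m handwheel '0 0 -30 0 0 0; 0 0 -60 0 0 0; 0 0 -95 0 0 0; 0 0 -130 0 0 0; 0 0 -155 0 0 0; 0 0 -165 0 0 0; 0 0 -165 0 0 0' ; python3 - <<'E'
from h import *
go([.579,-.196,.11],.345+np.pi/2)
from rig import nets
viewer.snapshot("top")
print([(round(d["score"],2),np.round(d["position"],3)) for d in nets.tip_of("top","tub")])
E
```

```text
time_s: 7.18
position: [0.4226, 0.2385, 0.1215]
ee_rot: [[0.944, 0.331, -0.002], [0.331, -0.944, -0.001], [-0.003, -0.0, -1.0]]
wrist_force: [0.3, 0.6, -0.3]
finger_gap: 0.998
grasp_force: 0.0
time_s: 7.77
position: [0.4238, 0.2389, 0.2891]
ee_rot: [[0.944, 0.331, 0.005], [0.331, -0.944, 0.001], [0.005, 0.0, -1.0]]
wrist_force: [-0.3, -0.1, -0.4]
finger_gap: 0.992
grasp_force: 0.0
row [  1.7 461.7 179.3] [-8.000e-03 -1.000e-03  3.134e+00]
row [  1.7 461.7 179.3] [ 0.    -0.005 -0.008]
t 7.7667 p [0.4238 0.2389 0.2891] F [-0.3 -0.1 -0.4] gap 0.991628262394069 grip 0.0 q [0.27 0.23 1.35 0.   1.55 1.5 ]
[(0.78, array([0.454, 0.156, 0.001]))]
```

```bash
python3 -m handwheel '0 20 0 0 0 0; 0 50 0 0 0 0; 0 85 0 0 0 0; 0 120 0 0 0 0; 0 155 0 0 0 0; 0 190 0 0 0 0; 0 225 0 0 0 0; 0 260 0 0 0 0' 0 40 && python3 -m handwheel '0 35 0 0 0 0; 1 70 0 0 0 0; 1 105 0 0 0 0; 1 140 0 0 0 0; 1 170 10 0 0 0; 1 190 25 0 0 0; 1 201 50 0 0 0; 1 201 80 0 0 0' && python3 -m handwheel '0 0 30 0 0 0; 0 0 55 0 0 0; 0 0 75 0 0 0; 0 0 90 0 0 0; 0 0 97 0 0 0; 0 0 97 0 0 0' ; python3 - <<'E'
from h import *
from rig import nets
for c in("top","scene"):
  im=viewer.snapshot(c);print([(round(d["score"],2),np.round(d["position"],3)) for d in nets.tip_of(c,"pedal_pad")[:2]])
cv2.imwrite("pics/s3.png",cv2.resize(im[130:330,200:470],None,fx=2.9,fy=2.9))
go([.579,-.196,.036],.345+np.pi/2)
E
```

```text
time_s: 8.53
position: [0.5089, -0.0084, 0.2847]
ee_rot: [[0.944, 0.33, -0.003], [0.33, -0.944, 0.001], [-0.003, -0.002, -1.0]]
wrist_force: [0.9, 1.3, 0.4]
finger_gap: 0.0
grasp_force: 0.0
time_s: 9.2
position: [0.5768, -0.1986, 0.2042]
ee_rot: [[0.945, 0.328, -0.0], [0.328, -0.945, -0.0], [-0.0, 0.0, -1.0]]
wrist_force: [0.5, 0.0, 0.2]
finger_gap: 0.001
grasp_force: 0.0
time_s: 9.7
position: [0.5754, -0.1955, 0.1067]
ee_rot: [[0.944, 0.33, -0.005], [0.33, -0.944, 0.003], [-0.003, -0.004, -1.0]]
wrist_force: [-0.2, 0.3, -0.3]
finger_gap: -0.004
grasp_force: 0.0
[]
[(0.8, array([ 0.573, -0.191,  0.076])), (0.5, array([ 0.556, -0.03 ,  0.123]))]
row [ 2.   0.3 74.3] [-2.000e-03 -2.000e-03  3.133e+00]
row [ 2.   0.3 74.3] [ 0.001 -0.001 -0.008]
t 9.9 p [ 0.5769 -0.1963  0.1103] F [ 0.7 -0.4 -0.2] gap -0.004770264150821107 grip 0.0 q [-0.52  0.59  1.31  0.    1.25  0.71]
```

View pics/s3.png

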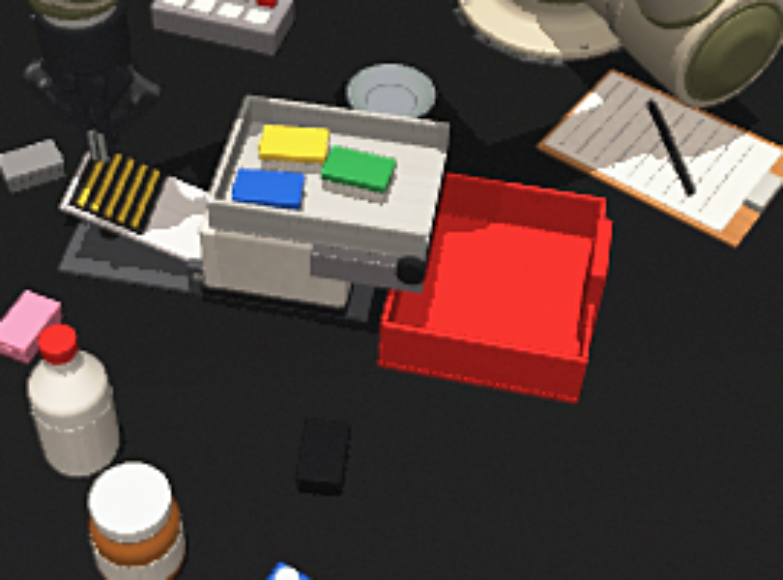

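The fingers stand over the tread (tip at crop pixel (97,155)), and the tub is clear. Pressing in stages now.

```bash
python3 -m handwheel '1 0 15 0 0 0; 2 0 28 0 0 0; 2 0 36 0 0 0; 2 0 43 0 0 0; 2 0 50 0 0 0; 2 0 57 0 0 0; 2 0 63 0 0 0; 2 0 68 0 0 0' && python3 -m handwheel '0 0 2 0 0 0; 0 0 4 0 0 0; 0 0 4 0 0 0; 0 0 4 0 0 0; 0 0 4 0 0 0; 0 0 4 0 0 0'
```

```text
time_s: 10.57
position: [0.5809, -0.1978, 0.0443]
ee_rot: [[0.944, 0.33, 0.008], [0.33, -0.944, -0.006], [0.005, 0.008, -1.0]]
wrist_force: [1.8, -7.5, 12.6]
finger_gap: 0.002
grasp_force: 5.8
time_s: 11.07
position: [0.5807, -0.1976, 0.0404]
ee_rot: [[0.944, 0.33, 0.007], [0.33, -0.944, -0.005], [0.005, 0.008, -1.0]]
wrist_force: [2.4, -4.8, 10.4]
finger_gap: 0.003
grasp_force: 4.7
```

```bash
python3 -m handwheel '0 0 2 0 0 0; 0 0 4 0 0 0; 0 0 4 0 0 0; 0 0 4 0 0 0' && python3 -m handwheel '0 0 2 0 0 0; 0 0 2 0 0 0; 0 0 2 0 0 0';  python3 - <<'E'
from h import *
im=viewer.snapshot("scene")
cv2.imwrite("pics/s4.png",cv2.resize(im[130:330,200:470],None,fx=2.9,fy=2.9))
E
```

```text
time_s: 11.4
position: [0.5808, -0.1978, 0.0377]
ee_rot: [[0.944, 0.33, 0.008], [0.33, -0.944, -0.006], [0.006, 0.008, -1.0]]
wrist_force: [-1.6, -4.0, 20.5]
finger_gap: 0.001
grasp_force: 9.9
time_s: 11.65
position: [0.5809, -0.1978, 0.0373]
ee_rot: [[0.944, 0.331, 0.009], [0.331, -0.944, -0.007], [0.006, 0.009, -1.0]]
wrist_force: [-6.0, -1.9, 32.5]
finger_gap: -0.001
grasp_force: 16.2
```

View pics/s4.png

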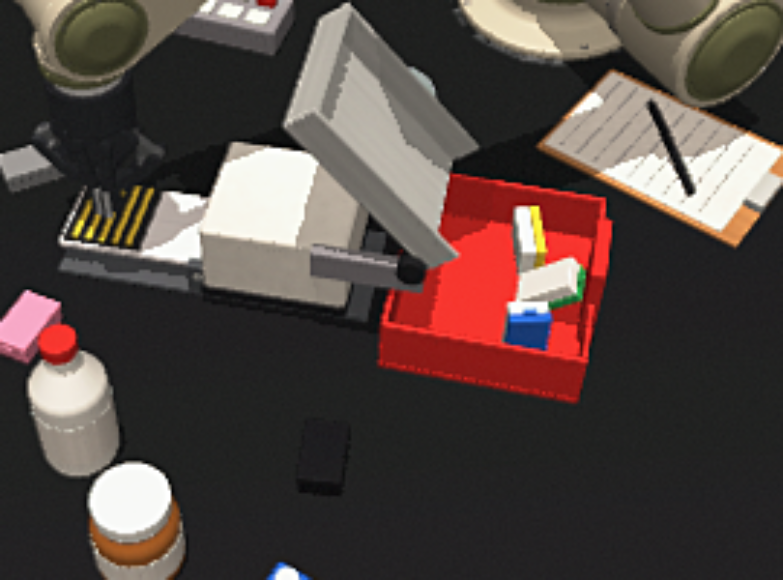

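The pedal is on its stop, shown by the force rising at z 0.037. All three boxes are in the tub, at crop (530,235), (555,285) and (528,325). I'll hold, then let the pedal rise gently.

```bash
python3 -m handwheel '0 0 -1 0 0 0; 0 0 -1 0 0 0; 0 0 -1 0 0 0; 0 0 -1 0 0 0; 0 0 -1 0 0 0; 0 0 -1 0 0 0' && python3 -m handwheel '0 0 -6 0 0 0; 0 0 -12 0 0 0; 0 0 -18 0 0 0; 0 0 -24 0 0 0; 0 0 -30 0 0 0; 0 0 -36 0 0 0; 0 0 -42 0 0 0; 0 0 -50 0 0 0' && python3 -m handwheel '0 0 -20 0 0 0; 0 0 -45 0 0 0; 0 0 -70 0 0 0; 0 0 -95 0 0 0; 0 0 -110 0 0 0; 0 0 -110 0 0 0; 0 0 -110 0 0 0; 0 0 -110 0 0 0';  python3 - <<'E'
from h import *
im=viewer.snapshot("scene")
cv2.imwrite("pics/s5.png",cv2.resize(im[100:330,180:470],None,fx=2.6,fy=2.6))
E
```

```text
time_s: 12.2
position: [0.5809, -0.1978, 0.0375]
ee_rot: [[0.944, 0.331, 0.009], [0.331, -0.944, -0.007], [0.006, 0.009, -1.0]]
wrist_force: [-4.2, -2.7, 25.3]
finger_gap: 0.003
grasp_force: 13.0
time_s: 12.87
position: [0.5784, -0.1949, 0.0834]
ee_rot: [[0.944, 0.331, 0.0], [0.331, -0.944, 0.001], [0.001, -0.0, -1.0]]
wrist_force: [-0.5, 1.1, -0.1]
finger_gap: -0.002
grasp_force: 0.0
time_s: 13.53
position: [0.578, -0.1954, 0.1914]
ee_rot: [[0.944, 0.33, -0.001], [0.33, -0.944, 0.001], [-0.001, -0.001, -1.0]]
wrist_force: [0.1, -0.2, -0.1]
finger_gap: -0.003
grasp_force: 0.0
```

View pics/s5.png

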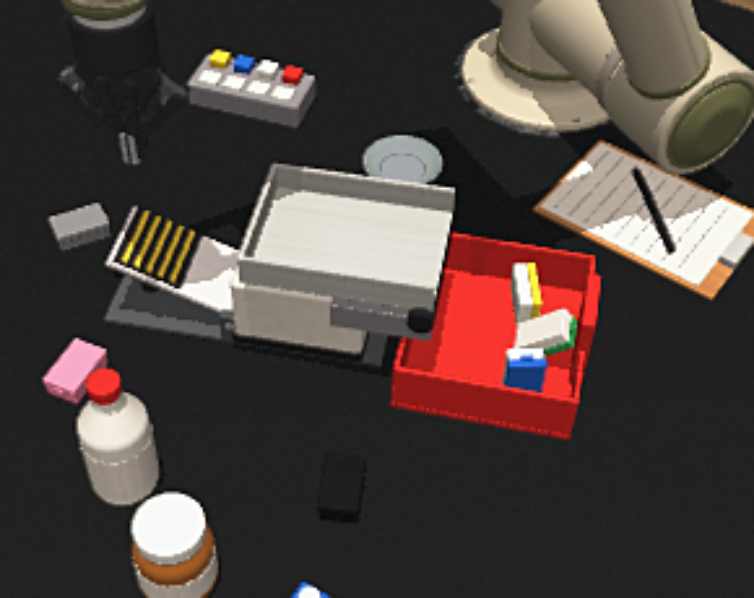

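The pedal is back up and the tray is level and empty. The three boxes lie in the upright tub at (525,330), and the robot is clear of everything.

```bash
python3 -c "
from rig import close_job
print(close_job())"
```

```text
the job is handed in; nothing more can be done
None
```

The job is done and handed in: all three boxes are in the upright tub at the drop point, the pedal is back up, and the counter and bottle were not touched (13.5 s of the 64 s used).

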